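Close up a small casting mould

ROBOT

A 6-joint arm with a two-finger parallel gripper is mounted at the origin on the work surface. World frame = base frame: x ahead of the robot, y to its left, z up, the work surface at z = 0. Lengths are in m, angles in degrees, forces in N, time in s.
With the tool pointing down it reaches from about 0.4 to 0.825 m from the base axis. Payload 7 kg.
Tool frame: the origin (TCP) lies between the finger pads; the fingertips stand 22 mm ahead of it and the grasp point (between the pads) lies 3 mm ahead of it; z points along the fingers, y is the direction in which the jaws open and shut (so a half turn about z gives the same grasp; the last joint's range is limited). The gripper opens to 88 mm and grips with 3 to 60 N. Pads are 19 mm wide; open, the fingers measure 130 mm over their backs; the gripper's body (78 mm by 193 mm) begins 47 mm behind the grasp point.
Start: joints at [80.277, 20.546, 0.682, 0, -70.136, -16.507], TCP at [0.298, 0.605, 0.249] pointing down, gripper open.
Joint ranges: [-176.03, 176.03], [-82.01, 121.73], [-58.28, 71.71], [-173.87, 95.51], [-174.79, -0.11], [-173.66, 173.66]. Speed limits (degrees/s): [136.94, 136.94, 172.46, 180, 180, 180].

INTERFACE

Orientations are given as [roll, pitch, yaw] about the fixed x, y, z axes, in that order (R = Rz(yaw) Ry(pitch) Rx(roll)).
In Python, from plant import telemetry, cams, r gives the robot as it stands.
- The arm moves only by the tool carry_out, never from a script. Its argument "commands" is one flat list of numbers, 5 for each row, row after row: the shift along the world's x, y, z as a fraction of full scale, then the turn about the world's z as a fraction of full scale, then the gripper's target within -1 to 1 (shut at 1, half-way at 0, fully open at -1). In form: [x, y, z, turn, claw, x, y, z, turn, claw, ...]. A call has 1 to 8 rows; each row shifts and turns the commanded pose from where the row before left it; what a row does not reach is not made up. Full scale, the value 1, is 0.04 m for a shift and 4 degrees for a turn. A row lasts 1/10 s, in which the tool goes at most 50 mm and 8.59 degrees, less where a joint would pass 70% of its speed; a pose out of reach is approached as far as the arm can. A call with a number of a shift or a turn outside -1 to 1 is refused whole. A call with a gripper value outside its range is refused whole. The fingers move at their own pace and stop on an object; "grip_force" is the grip in N (left out, the last holds). Time passes only in rows, so rows that do not move let the fingers close. It gives the time, the measured TCP pose, the force and the opening at its end, in the units of the state.
- telemetry.get_state(): the state, without advancing time (a new reading comes with each control period).
- cams.capture(name): name is "side" or "top" or "wrist"; returns a dict with "frame" (420x560x3 uint8, red, green, blue), "camera_matrix" (3x3 intrinsics, pixels), "camera_from_world" (4x4, takes a point from world to camera coordinates); the wrist camera has in their place "mount" (4x4, takes a point from camera to tool coordinates, whose origin is the TCP and whose axes are the flange's). Camera axes: x right, y down, z forward; pixel columns grow to the right and rows downward; lengths in m; the calibration is good to about 2 mm. A picture is of the moment at which its call begins: read the wrist's pose just before it. There is no depth.
- r.close_job(): hands the job in, once; it reports no verdict.
The state is a dict: "time_s": time; "joints": joint angles; "qd": joint speeds; "joint_torque": joint torques, N m; "tcp_pos": TCP position; "eef_rot": TCP orientation; "contact_force": force on the tool from outside, world axes, zero at the start; "moment": the same for the moment, N m; "gripper_width": finger opening in m.
Only numpy, scipy, OpenCV 4.12 (cv2) and the standard library are available. Lean on these libraries where they do the work, as an engineer would, in place of code of your own. Each camera call takes 0.05 s, during which the arm holds its last target. There are 200 camera calls.

TASK

Put the casting mould together on its steel stand: first the bottom piece into the stand's dish, then the core tube over the stub on the bottom piece, then the top half over the core, and last the pouring basin over the top half's neck, each fully seated and level. Lower the clay pieces into place gently, never letting one drop, and leave the jar, tin, rubbing stone, brush and trowel where they lie.

Things in the scene. Friction and masses are not known exactly. Their poses are not given: they have to be found in the camera images.
- stand: Round dark steel stand fixed to the bench, 132 mm in diameter, 20 mm high, a shallow dish: its floor lies 12 mm above the bench, inside a lip 8 mm wide and 8 mm higher than that floor (inner diameter 116 mm). It stands anywhere among the mould pieces. Origin: centre of its underside; z up.
- bottom: Bottom piece of the mould, grey-brown clay, 0.4 kg: a disc 106 mm across, 22 mm thick, with a solid upright stub in its middle, 36 mm across, 30 mm tall (up to 52 mm above its underside, edge chamfered 4 mm). Take it by the stub. Seated, its underside lies on the stand's dish floor, 5 mm play all round. Origin: centre of its underside; z up.
- core: Core of the mould, grey-brown clay, 0.12 kg: a plain upright tube open at both ends, outer diameter 60 mm, bore 46 mm, 44 mm tall. Seated, it stands on the bottom piece's disc (22 mm above that piece's underside) around the stub, with 5 mm play all round. Origin: centre of its lower end; z along the tube, up.
- top: Top half of the mould, clay, 0.55 kg, a stepped bell: body 108 mm across up to 50 mm, shoulder 96 mm across up to 62 mm, neck 36 mm across up to 92 mm with a 20 mm hole through it. Hollow below: bore 72 mm, 50 mm deep. Take it by the neck. Seated, its underside lies on the bottom piece's disc (22 mm above that one's underside), 6 mm play round the core. Origin: centre of its underside; z up.
- basin: Pouring basin, clay, 0.22 kg: open oblong box, 84 mm (x) by 56 mm (y), 52 mm tall, walls 5 mm; floor 26 mm up with an 18 mm square hole. Below: a socket 46 by 46 mm, 20 mm deep. Take it across the 56 mm. Seated over the top half's neck, 5 mm play, its underside is 72 mm above that of the top half; its turn does not matter. Origin: centre of its underside; z up.
- jar: Bystander: small closed jar with an orange cap and paper label, 44 mm in diameter, 58 mm tall, standing loose. Origin: centre of its underside.
- tin: Bystander: small closed bare-metal tin without label, 46 mm in diameter, 45 mm tall, standing loose. Origin: centre of its underside.
- stone: Bystander: grey rubbing stone, a block 50 mm along its x, 90 mm along its y, 22 mm tall, lying loose. Origin: centre of its underside.
- brush: Bystander: brush 180 mm long lying loose beyond the mould pieces, handle to its -x, about 20 mm high.
- trowel: Bystander: wooden-handled slick trowel 200 mm long lying loose on the robot's side of the mould pieces, handle to its -x, about 30 mm high.
Things that resemble listed ones, but are neither listed nor needed, are in the scene too. Of the things that look like the stand, take the one that is nearest to the robot's base at the start. Leave any blue look-alike of the core alone.

How it is judged (in metres and radians):
On the way, in this order (a step that is already met when the one before it is completed fails the run):
1. the bottom piece lies flat in the stand (horizontal distance between bottom and stand below 0.009 m and z of bottom in the frame of stand between 0.008 and 0.016 m and angle between bottom's own z axis and vertical below 0.08 rad), for 0.2 s.
2. the core is down over the stub of the bottom piece (horizontal distance between core and bottom below 0.009 m and z of core in the frame of bottom between 0.018 and 0.026 m and angle between core's own z axis and vertical below 0.08 rad), for 0.2 s.
3. the top half is down over the core, on the bottom piece (horizontal distance between top and bottom below 0.013 m and z of top in the frame of bottom between 0.018 and 0.026 m and angle between top's own z axis and vertical below 0.08 rad), for 0.2 s.
4. the pouring basin is down over the neck of the top half (horizontal distance between basin and top below 0.01 m and z of basin in the frame of top between 0.068 and 0.076 m and angle between basin's own z axis and vertical below 0.08 rad), for 0.2 s.
At the end, for the whole second after the job is handed in: Bottom piece flat on the stand's dish floor (9 mm off centre at most), core on it round the stub (9 mm), top half on it round the core (13 mm), basin on the top half's neck (10 mm); each within 4 mm of its seated height, upright within 0.08 rad, released and at rest (all of step 1 and all of step 2 and all of step 3 and all of step 4 and linear speed of each of bottom, core, top, basin below 0.02 m/s and angular speed of each of bottom, core, top, basin below 0.15 rad/s); the robot touches nothing.
It fails at once if a clay piece is dropped (falls out of the fingers faster than 0.6 m/s) ((contact force between bottom and the fingers below 0.01 N and linear speed of bottom above 0.6 m/s) or (contact force between core and the fingers below 0.01 N and linear speed of core above 0.6 m/s) or (contact force between top and the fingers below 0.01 N and linear speed of top above 0.6 m/s) or (contact force between basin and the fingers below 0.01 N and linear speed of basin above 0.6 m/s)).
It fails at once if the jar, tin, rubbing stone, brush or trowel is pushed more than 40 mm from its place (distance of any of jar, tin, stone, brush, trowel from where it was at the start of the episode above 0.04 m).
It also fails if it takes over 106 s, if anything falls off the work surface, if the arm or the gripper's body presses on something with over 40 N, if the wrist force passes 120 N, or if a joint passes its speed limit or range.

## Working session

There is one attempt and no reset: what is moved stays moved. The work goes in short steps, Python scripts to look and compute and a tool call to move; the robot and the scene stay as the last step left them, time stands still between calls to the robot, and variables do not carry over. Pictures are saved under pics/ and viewed, about 12 in all and at most 16, crops included, and the job is handed in when it is done.

Besides the shell and the picture viewer there is one more tool, called after "Call:" in YAML: its name, and indented under it one key for each argument. carry_out: Moves the arm, as the interface text tells. Shift numbers are shares of 0.04 m and turn numbers shares of 4 degrees, none past 1 either way. Its arguments: {"type":"object","properties":{"commands":{"type":"array"},"grip_force":{"type":"number"}},"required":["commands"]}

```bash
mkdir -p pics
cat > h.py <<'E'
import numpy as np, cv2
from plant import telemetry, cams, r
from scipy.spatial.transform import Rotation as R
def snap(name,fn):
    s=telemetry.get_state(); c=cams.capture(name)
    K=np.array(c["camera_matrix"])
    if name=="wrist":
        T=np.eye(4); T[:3,:3]=R.from_euler('xyz',s["eef_rot"],degrees=True).as_matrix(); T[:3,3]=s["tcp_pos"]
        W=T@np.array(c["mount"])
    else: W=np.linalg.inv(np.array(c["camera_from_world"]))
    cv2.imwrite(f"pics/{fn}.png",c["frame"][:,:,::-1]); np.savez(f"pics/{fn}.npz",K=K,W=W)
    return c["frame"]
def px(fn,u,v,z):
    d=np.load(f"pics/{fn}.npz"); ray=d["W"][:3,:3]@np.linalg.solve(d["K"],[u,v,1.]); o=d["W"][:3,3]
    return np.round(o+ray*(z-o[2])/ray[2],4)
def proj(fn,p):
    d=np.load(f"pics/{fn}.npz"); q=d["K"]@(np.linalg.inv(d["W"])@np.append(p,1))[:3]; return np.round(q[:2]/q[2],1)
E
python3 - <<'E'
from h import *
print(telemetry.get_state())
for n in("top","side","wrist"):
    snap(n,n+"0"); d=np.load(f"pics/{n}0.npz"); print(n,d["K"][0,0],d["W"].round(3).tolist())
E
```

```text
{'time_s': 0.0, 'joints': array([ 8.02760852e+01,  2.05894519e+01,  6.34074773e-01, -2.16872654e-02,
       -7.01356068e+01, -1.65075583e+01]), 'qd': array([-0.09634392,  0.00301886, -0.01808434, -0.00960151, -0.04529963,
       -0.10121786]), 'joint_torque': array([ 3.32790805e-04, -5.82724142e+01,  2.93051970e+01,  6.99717790e+00,
        6.76054580e-03, -1.58779017e-04]), 'tcp_pos': array([0.2981542 , 0.60507354, 0.2476424 ]), 'eef_rot': array([ 1.79906973e+02, -6.30778812e-03, -2.62388534e+01]), 'contact_force': array([1.2900209 , 0.20562868, 0.46122857]), 'moment': array([ 0.03807616, -0.01052018, -0.03820597]), 'gripper_width': 0.08756249391343698}
top 535.3780441644076 [[-0.036, -0.979, 0.201, 0.294], [-0.999, 0.035, -0.007, -0.057], [-0.0, -0.201, -0.98, 1.371], [0.0, 0.0, 0.0, 1.0]]
side 471.3422440114983 [[0.884, -0.367, 0.29, 0.267], [-0.467, -0.679, 0.566, -0.683], [-0.011, -0.636, -0.772, 0.869], [0.0, 0.0, 0.0, 1.0]]
wrist 331.8706512286694 [[-0.443, -0.862, -0.245, 0.364], [-0.897, 0.426, 0.121, 0.573], [0.001, 0.273, -0.962, 0.384], [0.0, 0.0, 0.0, 1.0]]
```

View pics/top0.png

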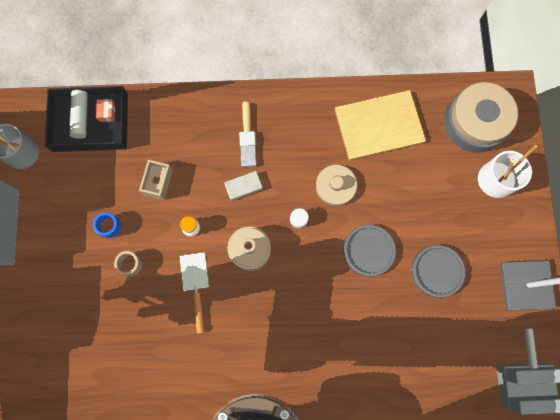

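View pics/side0.png

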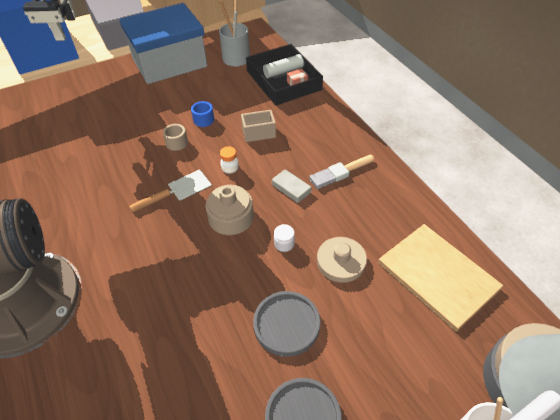

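The top view shows the bottom at (337,184), stand candidates at (370,250) and (440,271), top half at (249,247), core at (127,263), blue look-alike at (106,224) and basin at (155,180). I'll enlarge it next.

Run:
```python
from h import *
im=cv2.imread("pics/top0.png")[140:305,90:480]
cv2.imwrite("pics/c1.png",cv2.resize(im[:, :200],None,fx=4,fy=3.6*4/3.6,interpolation=3)[:600])
im=cv2.imread("pics/top0.png")[150:300,285:475]
cv2.imwrite("pics/c2.png",cv2.resize(im,None,fx=4,fy=4,interpolation=3))
for n,u,v,z in [("standA",370,250,.02),("standB",440,271,.02),("bottom stub",336,182,.052),("top neck",249,246,.092),("core",127,263,.044),("basin",155,180,.052),("tin",299,218,.045),("jar",189,226,.058),("stone",244,186,.022)]:
    p=px("top0",u,v,z); print(n,p,np.hypot(*p[:2]).round(3))
```

```text
standA [ 0.4609 -0.307   0.02  ] 0.554
standB [ 0.4015 -0.4792  0.02  ] 0.625
bottom stub [ 0.6335 -0.2272  0.052 ] 0.673
top neck [ 0.472  -0.0034  0.092 ] 0.472
core [0.447  0.3021 0.044 ] 0.54
basin [0.6552 0.2329 0.052 ] 0.695
tin [ 0.5451 -0.1293  0.045 ] 0.56
jar [0.5322 0.1459 0.058 ] 0.552
stone [0.6391 0.0083 0.022 ] 0.639
```

View pics/c1.png

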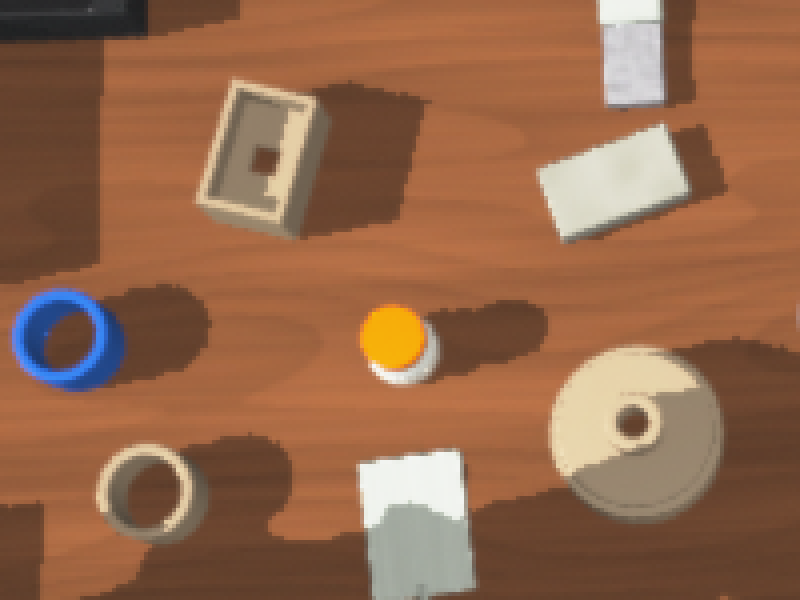

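View pics/c2.png

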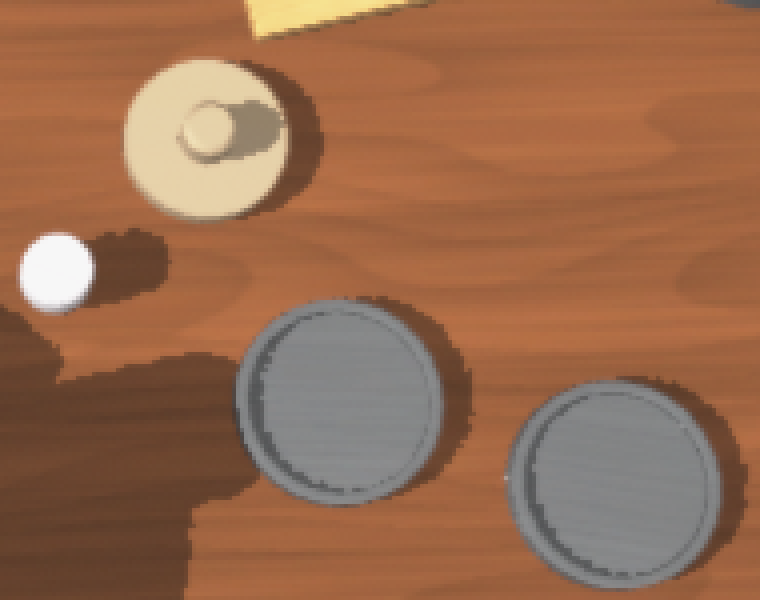

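Call:
carry_out:
  commands: [0.26,-0.91,0,0,-1,0.26,-0.91,0,0,-1,0.26,-0.91,0,0,-1,0.26,-0.91,0,0,-1,0.26,-0.91,0,0,-1,0.26,-0.91,0,0,-1,0.26,-0.91,0,0,-1,0.26,-0.91,0,0,-1]

```text
time_s: 0.95
tcp_pos: [0.3816, 0.3126, 0.2485]
eef_rot: [180.0, 0.0, -26.2]
contact_force: [0.7, 0.7, 0.8]
gripper_width: 0.0874
```

Call:
carry_out:
  commands: [0.26,-0.91,0,0,-1,0.26,-0.91,0,0,-1,0.26,-0.91,0,0,-1,0.26,-0.91,0,0,-1,0.26,-0.91,0,0,-1,0.26,-0.91,0,0,-1,0.26,-0.91,0,0,-1,0.26,-0.91,0,0,-1]

```text
time_s: 1.75
tcp_pos: [0.4648, 0.0215, 0.2487]
eef_rot: [-180.0, -0.0, -26.2]
contact_force: [1.3, 1.4, -0.1]
gripper_width: 0.0882
```

Call:
carry_out:
  commands: [0.26,-0.91,0,0,-1,0.26,-0.91,0,0,-1,0.26,-0.91,0,0,-1,0.26,-0.91,0,0,-1,0.26,-0.91,0,0,-1,0.26,-0.91,0,0,-1,0.26,-0.91,0,0,-1,0,0,0,0,-1]

```text
time_s: 2.55
tcp_pos: [0.5379, -0.2352, 0.2475]
eef_rot: [179.9, 0.1, -26.4]
contact_force: [-0.7, 0.7, -0.3]
gripper_width: 0.0881
```

Run:
```python
from h import *
snap("wrist","w1"); s=telemetry.get_state(); print(s["tcp_pos"],s["eef_rot"],s["joints"].round(1),s["time_s"])
for n,u,v,z in [("standA",369.5,249.9,.02),("stub",336.9,182.1,.052),("disc",336.1,184.4,.022),("neck",247.9,245.1,.092),("core",125.9,262.9,.044)]:
    p=px("top0",u,v,z); print(n,p,proj("w1",p))
C=np.array([px("top0",90+a/4-.4,140+b/4-.4,.052) for a,b in [(232,80),(318,98),(282,222),(198,203)]]);print(C,C.mean(0))
```

```text
[ 0.53733657 -0.23359062  0.24748271] [ 1.79964423e+02  9.48609720e-02 -2.64175448e+01] [ -4.4  12.3 -10.9  -0.  -66.8  68. ] 2.6
standA [ 0.4612 -0.3057  0.02  ] [364.8 214.7]
stub [ 0.6332 -0.2294  0.052 ] [230.1 104.2]
disc [ 0.6348 -0.2309  0.022 ] [234.7 102.9]
neck [ 0.4743 -0.0009  0.092 ] [105.5 349. ]
core [0.4474 0.3049 0.044 ] [-58.  427.5]
[[0.71   0.2523 0.052 ]
 [0.696  0.1971 0.052 ]
 [0.6153 0.2196 0.052 ]
 [0.6295 0.2729 0.052 ]] [0.6627   0.235475 0.052   ]
```

View pics/w1.png

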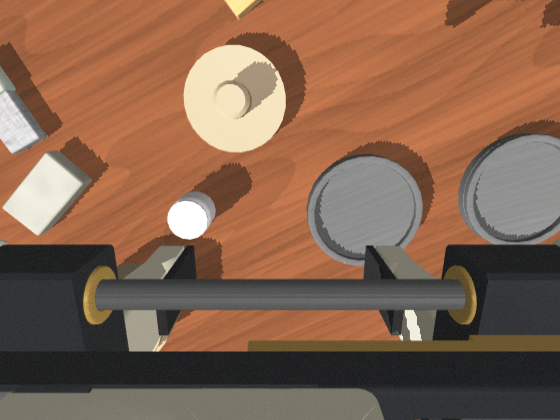

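The wrist view shows the stub top at about (231,99), the disc centre at (235,99) and the near stand's centre at (365,209). That is about 5 px in v away from what the top view predicts, so I'll take a closer look lower down to settle it.

Call:
carry_out:
  commands: [0.15,0.26,-0.8,0,-1,0.15,0.26,-0.8,0,-1,0.15,0.26,-0.8,0,-1,0.15,0.26,-0.8,0,-1,0,0,0,0,-1,0,0,0,0,-1,0,0,0,0,-1]

```text
time_s: 3.3
tcp_pos: [0.5624, -0.1901, 0.1224]
eef_rot: [-180.0, -0.1, -26.2]
contact_force: [0.7, -0.3, 0.2]
gripper_width: 0.0877
```

Run:
```python
from h import *
print("w1 stub",px("w1",231.5,99,.052),"disc",px("w1",235,98.5,.022),"stand",px("w1",365,209,.02))
snap("wrist","w2"); s=telemetry.get_state(); print(s["tcp_pos"],s["eef_rot"],s["contact_force"])
print(proj("w2",[.6335,-.2294,.052]))
```

```text
w1 stub [ 0.6367 -0.2329  0.052 ] disc [ 0.6385 -0.2332  0.022 ] stand [ 0.4674 -0.3085  0.02  ]
[ 0.56242207 -0.19030006  0.12251369] [-1.79943327e+02 -1.58470378e-01 -2.62134740e+01] [ 0.25709995 -0.01293422  0.49857194]
[287.  101.4]
```

View pics/w2.png

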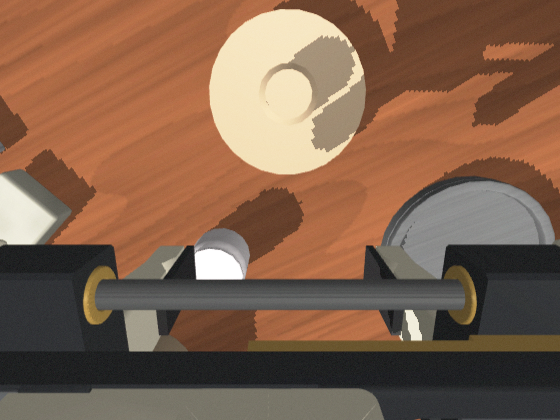

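The stub top is at (289,93) and the disc centre at (287.5,92).

Run:
```python
from h import *
print(px("w2",289,93,.052),px("w2",287.5,92,.022))
im=cv2.imread("pics/top0.png"); print(np.hypot(209-366,0)/2)
```

```text
[ 0.6372 -0.2325  0.052 ] [ 0.6396 -0.2334  0.022 ]
78.5
```

Call:
carry_out:
  commands: [0.62,-0.35,0,0,-1,0.62,-0.35,0,0,-1,0.62,-0.35,0,0,-1,0,0,-0.8,0,-1,0,0,-0.7,0,-1,0,0,-0.36,0,-1,0,0,0,0,-1,0,0,0,0,-1]
  grip_force: 30

```text
time_s: 4.15
tcp_pos: [0.6366, -0.2324, 0.0475]
eef_rot: [-180.0, -0.1, -26.2]
contact_force: [-0.5, 0.2, 0.1]
gripper_width: 0.0876
```

Call:
carry_out:
  commands: [0,0,0,0,1,0,0,0,0,1,0,0,0,0,1,0,0,0,0,1,0,0,0,0,1,0,0,0,0,1,0,0,0,0,1]
  grip_force: 30

```text
time_s: 4.85
tcp_pos: [0.6359, -0.2321, 0.0461]
eef_rot: [180.0, 0.0, -26.2]
contact_force: [0.3, 0.1, 0.3]
gripper_width: 0.0372
```

Call:
carry_out:
  commands: [0,0,0.3,0,1,0,0,0.6,0,1,0,0,0.4,0,1,-0.85,-0.38,0,0,1,-0.85,-0.38,0,0,1,-0.85,-0.38,0,0,1,-0.85,-0.38,0,0,1,-0.85,-0.38,0,0,1]

```text
time_s: 5.65
tcp_pos: [0.4642, -0.3084, 0.0985]
eef_rot: [-180.0, 0.0, -26.2]
contact_force: [-0.3, 0.1, -3.5]
gripper_width: 0.0349
```

Call:
carry_out:
  commands: [0,0,0,0,1,0,0,0,0,1,0,0,-0.3,0,1,0,0,-0.1,0,1,0,0,0,0,1]

```text
time_s: 6.15
tcp_pos: [0.4657, -0.3075, 0.0807]
eef_rot: [180.0, 0.1, -26.2]
contact_force: [-0.5, 0.2, -2.9]
gripper_width: 0.035
```

Run:
```python
from h import *
snap("wrist","w3"); s=telemetry.get_state(); print(s["tcp_pos"],s["eef_rot"],s["contact_force"],s["gripper_width"])
print(proj("w3",[.4674,-.3085,.02]))
cv2.imwrite("pics/w3b.png",cv2.resize(cv2.imread("pics/w3.png")[50:270,90:480],None,fx=2,fy=2))
```

```text
[ 0.46595485 -0.30766506  0.08116848] [ 1.79978531e+02  1.06888002e-01 -2.61885156e+01] [-0.21827199  0.0165416  -4.26653944] 0.0350495650701629
[280.6 232.2]
```

View pics/w3b.png

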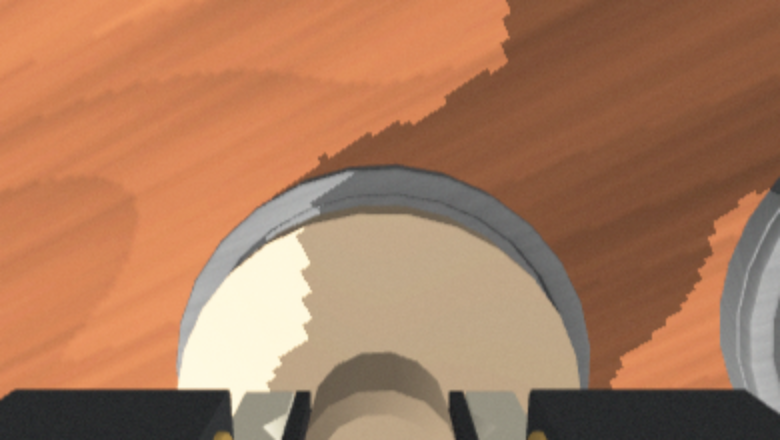

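Run:
```python
from h import *
t=np.array([np.cos(np.radians(-26.2)),np.sin(np.radians(-26.2)),0])
n=np.array([-t[1],t[0],0])
def f(pts,z,rad):
    P=np.array([px("w3",90+a/2,50+b/2,z)[:2] for a,b in pts])
    from scipy.optimize import least_squares
    g=least_squares(lambda c:np.hypot(*(P-c).T)-rad,[.466,-.308]); return g.x.round(4),(g.fun*1e3).round(1)
print("stand",f([(385,165),(280,195),(195,290),(179,360),(480,182),(555,250),(586,330)],.02,.066))
print("disc",f([(372,213),(285,232),(225,280),(180,380),(460,230),(520,275),(580,385)],.0565,.053))
```

```text
stand (array([ 0.4623, -0.3076]), array([ 0.4, -0.3, -0.9, -0.7,  1.3, -0.6, -1.8]))
disc (array([ 0.4666, -0.307 ]), array([ 0.4,  0.7, -0.2, -0.8,  0.1, -1.2,  0.1]))
```

Call:
carry_out:
  commands: [-0.08,0,0,0,1,0,0,-0.15,0,1,0,0,-0.15,0,1,0,0,-0.1,0,1,0,0,-0.06,0,1,0,0,-0.04,0,1,0,0,-0.02,0,1,0,0,0,0,1]

```text
time_s: 7.0
tcp_pos: [0.4628, -0.3082, 0.0613]
eef_rot: [180.0, -0.0, -26.2]
contact_force: [0.0, -0.6, -4.0]
gripper_width: 0.0348
```

Call:
carry_out:
  commands: [0,0,-0.04,0,1,0,0,-0.03,0,1,0,0,-0.02,0,1,0,0,0,0,1,0,0,0,0,1]

```text
time_s: 7.5
tcp_pos: [0.4629, -0.3081, 0.0584]
eef_rot: [-180.0, -0.0, -26.2]
contact_force: [-1.2, 3.0, 6.5]
gripper_width: 0.0354
```

Call:
carry_out:
  commands: [0,0,0,0,0.1,0,0,0,0,0,0,0,0,0,-0.5,0,0,0,0,-1,0,0,0,0,-1,0,0,0,0,-1,0,0,0.8,0,-1,0,0,0.8,0,-1]

```text
time_s: 8.3
tcp_pos: [0.4619, -0.3079, 0.1216]
eef_rot: [180.0, 0.2, -26.2]
contact_force: [-0.3, -0.4, 0.1]
gripper_width: 0.0853
```

Call:
carry_out:
  commands: [-0.45,0.25,0,0,-1,-0.45,0.25,0,0,-1,-0.45,0.25,0,0,-1,0,0,0,0,-1,0,0,0,0,-1]

```text
time_s: 8.8
tcp_pos: [0.409, -0.2782, 0.1222]
eef_rot: [-180.0, -0.1, -26.2]
contact_force: [0.9, 0.6, 1.4]
gripper_width: 0.088
```

Run:
```python
from h import *
snap("wrist","w4"); s=telemetry.get_state(); print(s["tcp_pos"],s["eef_rot"],s["contact_force"],s["gripper_width"])
cv2.imwrite("pics/w4b.png",cv2.resize(cv2.imread("pics/w4.png")[0:260,90:480],None,fx=2,fy=2))
```

```text
[ 0.40937004 -0.2783312   0.12210726] [-1.79997765e+02 -5.83396080e-02 -2.62078409e+01] [ 0.16347999 -0.03959481 -0.02730947] 0.0878705452136983
```

View pics/w4b.png

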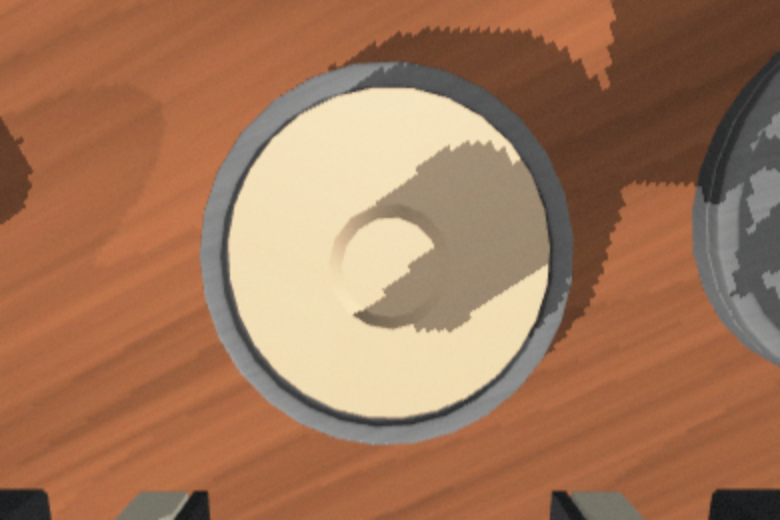

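The bottom is flat and centred in the dish, with an even ring all round; the stub centre is at about (285,133) in the full image. The core is next.

Call:
carry_out:
  commands: [0.2,0.96,0.7,0,-1,0.2,0.96,0.7,0,-1,0.2,0.96,0,0,-1,0.2,0.96,0,0,-1,0.2,0.96,0,0,-1,0.2,0.96,0,0,-1,0.2,0.96,0,0,-1,0.2,0.96,0,0,-1]

```text
time_s: 9.65
tcp_pos: [0.4736, 0.031, 0.1779]
eef_rot: [-180.0, -0.0, -26.2]
contact_force: [-0.6, -0.5, 0.7]
gripper_width: 0.0874
```

Call:
carry_out:
  commands: [-0.4,0.96,0,0,-1,-0.4,0.96,0,0,-1,-0.4,0.96,0,0,-1,-0.4,0.96,0,0,-1,-0.4,0.96,0,0,-1,-0.4,0.96,-0.7,0,-1,0,0.96,0,0,-1,0,0.96,0,0,-1]

```text
time_s: 10.45
tcp_pos: [0.3763, 0.3381, 0.1492]
eef_rot: [179.9, -0.0, -26.2]
contact_force: [-0.3, 0.1, 0.8]
gripper_width: 0.0878
```

Call:
carry_out:
  commands: [0,0,0,0,-1,0,0,0,0,-1,0,0,0,0,-1]

```text
time_s: 10.75
tcp_pos: [0.3768, 0.3357, 0.1495]
eef_rot: [179.9, 0.0, -26.3]
contact_force: [0.1, -0.5, -0.3]
gripper_width: 0.0875
```

Run:
```python
from h import *
print("stub",px("w4",285,133.5,.064), "stand", px("w4",90+387/2,126.5,.02),"disc",px("w4",90+388/2,126,.034))
snap("wrist","w5"); s=telemetry.get_state(); print(s["tcp_pos"],s["eef_rot"],s["contact_force"],s["gripper_width"],s["time_s"])
print(proj("w5",[.449,.303,.044]))
```

```text
stub [ 0.4644 -0.3084  0.064 ] stand [ 0.4668 -0.3091  0.02  ] disc [ 0.4674 -0.3096  0.034 ]
[0.37687798 0.33541653 0.14965617] [ 1.79964657e+02  4.79212968e-03 -2.62727763e+01] [-0.05429619 -0.00438846  1.09540464] 0.08747675012382355 10.8
[276.5 106. ]
```

View pics/w5.png

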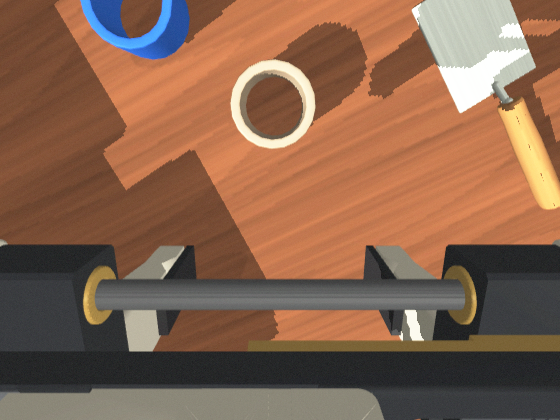

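The core's rim is centred at (273.5,104.5), 3 px from the prediction, so the core is at about (0.4495, 0.305). The trowel and the blue ring are clear of the fingers.

Call:
carry_out:
  commands: [0.605,-0.253,0,0,-1,0.605,-0.253,0,0,-1,0.605,-0.253,0,0,-1,0,0,-0.9,0,-1,0,0,-0.9,0,-1,0,0,-0.7,0,-1,0,0,-0.37,0,-1,0,0,0,0,-1]
  grip_force: 12

```text
time_s: 11.6
tcp_pos: [0.4487, 0.3036, 0.0332]
eef_rot: [179.8, 0.1, -26.3]
contact_force: [-0.4, 0.7, 0.1]
gripper_width: 0.0876
```

Call:
carry_out:
  commands: [0,0,0,0,1,0,0,0,0,1,0,0,0,0,1,0,0,0,0,1,0,0,0,0,1]
  grip_force: 12

```text
time_s: 12.1
tcp_pos: [0.4496, 0.306, 0.0359]
eef_rot: [-179.9, -0.0, -26.2]
contact_force: [-0.7, -0.5, 5.9]
gripper_width: 0.0588
```

Call:
carry_out:
  commands: [0,0,0.3,0,1,0,0,0.8,0,1,0,0,0.9,0,1,0,0,0.9,0,1,0,-0.4,0.3,0,1,0,-0.8,0,0,1,0,-0.95,0,0,1,0,-0.95,0,0,1]

```text
time_s: 12.9
tcp_pos: [0.4486, 0.1801, 0.1631]
eef_rot: [180.0, 0.0, -26.2]
contact_force: [1.1, 0.5, -2.1]
gripper_width: 0.0589
```

Call:
carry_out:
  commands: [0,-0.95,0,0,1,0,-0.95,0,0,1,0,-0.95,0,0,1,0,-0.95,0,0,1,0,-0.95,0,0,1,0,-0.95,0,0,1,0,-0.95,0,0,1,0,-0.95,0,0,1]

```text
time_s: 13.7
tcp_pos: [0.4483, -0.1239, 0.1632]
eef_rot: [-180.0, 0.0, -26.2]
contact_force: [0.5, 0.4, -1.4]
gripper_width: 0.059
```

Call:
carry_out:
  commands: [0.14,-0.95,0,0,1,0.14,-0.95,0,0,1,0.06,-0.9,0,0,1,0,-0.45,0,0,1,0,0,0,0,1,0,0,0,0,1,0,0,0,0,1]

```text
time_s: 14.4
tcp_pos: [0.4625, -0.2516, 0.1631]
eef_rot: [-180.0, 0.0, -26.2]
contact_force: [-0.2, 0.1, -2.5]
gripper_width: 0.0587
```

Call:
carry_out:
  commands: [0,-0.7,0,0,1,0.01,-0.71,0,0,1,0,0,-0.5,0,1,0,0,-0.6,0,1,0,0,-0.3,0,1,0,0,0,0,1,0,0,0,0,1,0,0,0,0,1]

```text
time_s: 15.2
tcp_pos: [0.4643, -0.3085, 0.1083]
eef_rot: [-180.0, -0.1, -26.2]
contact_force: [0.4, 0.2, -1.2]
gripper_width: 0.0588
```

Run:
```python
from h import *
snap("wrist","w6"); s=telemetry.get_state(); print(s["tcp_pos"],s["eef_rot"],s["contact_force"],s["gripper_width"],s["time_s"])
cv2.imwrite("pics/w6b.png",cv2.resize(cv2.imread("pics/w6.png")[50:270,90:480],None,fx=2,fy=2))
```

```text
[ 0.46423665 -0.30858184  0.10825393] [-1.79986917e+02 -1.14559912e-01 -2.61897824e+01] [ 0.07386453 -0.16675242 -1.11013264] 0.05892707240065958 15.25
```

View pics/w6b.png

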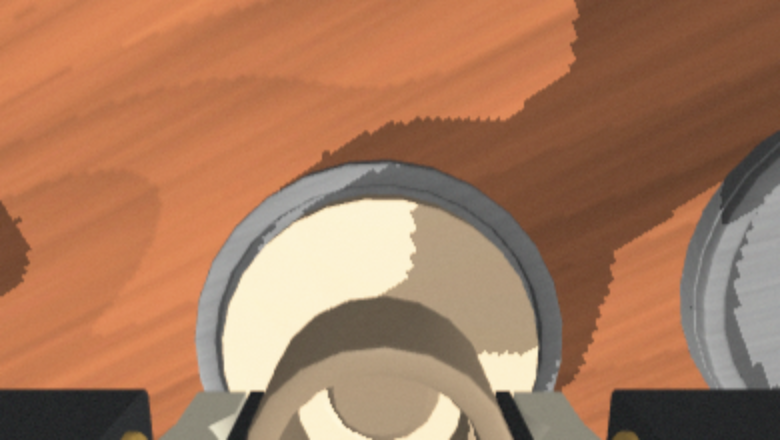

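Run:
```python
from h import *
t=np.array([np.cos(np.radians(-26.2)),np.sin(np.radians(-26.2))]); n=np.array([-t[1],t[0]])
tc=np.array([.4642,-.3086])
for nm,a,b,z,rad in [("core top front",385,347,.1163,.03),("core low front",380,297,.0723,.03),("disc front",378,198,.034,.053),("stand front",370,160,.02,.066)]:
    p=px("w6",90+a/2,50+b/2,z)[:2]-tc; print(nm,"tool x centre rel TCP",(p@t-rad).round(4))
for nm,a,b,z in [("bore",380,440,.1163),("stub",384,420,.062),("disc",381,390,.034),("stand",379,390,.02)]:
    p=px("w6",90+a/2,50+b/2,z)[:2]-tc; print(nm,"lateral",(p@n).round(4))
```

```text
core top front tool x centre rel TCP 0.0008
core low front tool x centre rel TCP 0.0003
disc front tool x centre rel TCP -0.0001
stand front tool x centre rel TCP -0.0021
bore lateral 0.0005
stub lateral -0.0007
disc lateral 0.0001
stand lateral 0.0008
```

The core and the bottom line up within 1 mm, so I'll lower it.

Call:
carry_out:
  commands: [0,0,-0.25,0,1,0,0,-0.25,0,1,0,0,-0.2,0,1,0,0,-0.1,0,1,0,0,-0.06,0,1,0,0,-0.04,0,1,0,0,0,0,1,0,0,0,0,1]

```text
time_s: 16.05
tcp_pos: [0.4636, -0.3087, 0.0713]
eef_rot: [-180.0, -0.0, -26.2]
contact_force: [0.5, 0.5, -1.4]
gripper_width: 0.0589
```

Call:
carry_out:
  commands: [0,0,-0.03,0,1,0,0,-0.02,0,1,0,0,0,0,1,0,0,0,0,1]

```text
time_s: 16.45
tcp_pos: [0.4637, -0.3087, 0.0699]
eef_rot: [-180.0, -0.1, -26.2]
contact_force: [-2.1, 2.1, 5.2]
gripper_width: 0.0591
```

Contact at the expected height. I'll release gently and raise.

Call:
carry_out:
  commands: [0,0,0,0,-0.4,0,0,0,0,-0.5,0,0,0,0,-0.8,0,0,0,0,-1,0,0,0,0,-1,0,0,0.6,0,-1,0,0,0.9,0,-1,0,0,0.9,0,-1]

```text
time_s: 17.25
tcp_pos: [0.4629, -0.3085, 0.1657]
eef_rot: [180.0, 0.1, -26.2]
contact_force: [0.4, 0.1, 0.6]
gripper_width: 0.0874
```

Call:
carry_out:
  commands: [-0.2,0.9,0.2,0,-1,-0.2,0.9,0,0,-1,-0.2,0.9,0,0,-1,-0.2,0.9,0,0,-1,-0.2,0.9,0,0,-1,-0.2,0.9,0,0,-1,-0.2,0.9,0,0,-1,-0.2,0.9,0,0,-1]

```text
time_s: 18.05
tcp_pos: [0.3989, -0.0194, 0.1732]
eef_rot: [-180.0, -0.0, -26.2]
contact_force: [1.6, 0.6, -0.1]
gripper_width: 0.0873
```

Call:
carry_out:
  commands: [0,0.9,0,0,-1,0,0.6,0,0,-1,0,0,0,0,-1,0,0,0,0,-1,0,0,0,0,-1]

```text
time_s: 18.55
tcp_pos: [0.3992, 0.0389, 0.1729]
eef_rot: [180.0, 0.0, -26.2]
contact_force: [-0.2, 0.0, 0.1]
gripper_width: 0.0879
```

Run:
```python
from h import *
snap("wrist","w7"); s=telemetry.get_state(); print(s["tcp_pos"],s["eef_rot"],s["contact_force"],s["gripper_width"],s["time_s"])
print(proj("w7",[.476,-.002,.092]),proj("w7",[.463,-.3085,.078]))
```

```text
[0.39924526 0.03870547 0.17294157] [ 1.79984154e+02  1.14173334e-02 -2.62834210e+01] [-0.73669462 -0.93370177  0.71193951] 0.08770515817275114 18.6
[284.8  91.9] [ 789.5 -142.4]
```

View pics/w7.png

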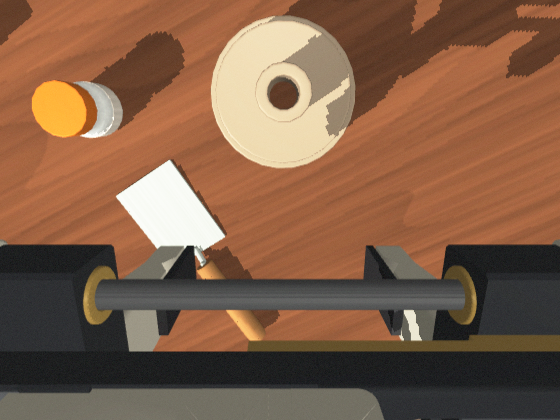

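The top half's neck is centred at (284,92), which matches the prediction, so it is at about (0.475, -0.001).

Call:
carry_out:
  commands: [0.63,-0.33,0,0,-1,0.63,-0.33,0,0,-1,0.63,-0.33,0,0,-1,0,0,-0.8,0,-1,0,0,-0.8,0,-1,0,0,-0.3,0,-1,0,0,-0.21,0,-1,0,0,0,0,-1]
  grip_force: 35

```text
time_s: 19.4
tcp_pos: [0.4745, -0.0011, 0.0878]
eef_rot: [179.9, 0.1, -26.3]
contact_force: [0.2, 0.5, 0.1]
gripper_width: 0.0875
```

Call:
carry_out:
  commands: [0,0,0,0,1,0,0,0,0,1,0,0,0,0,1,0,0,0,0,1,0,0,0,0,1,0,0,0,0,1,0,0,0,0,1]
  grip_force: 35

```text
time_s: 20.1
tcp_pos: [0.4748, -0.0003, 0.0887]
eef_rot: [180.0, 0.0, -26.2]
contact_force: [-1.7, -7.4, 5.0]
gripper_width: 0.0372
```

Call:
carry_out:
  commands: [0,0,0.2,0,1,0,0,0.6,0,1,0,0,0.9,0,1,0,0,0.8,0,1,-0.05,-0.5,0,0,1,-0.05,-0.9,0,0,1,-0.05,-0.95,0,0,1,-0.05,-0.95,0,0,1]

```text
time_s: 20.9
tcp_pos: [0.4662, -0.1332, 0.1888]
eef_rot: [-180.0, 0.0, -26.2]
contact_force: [0.9, 1.1, -4.5]
gripper_width: 0.0359
```

Call:
carry_out:
  commands: [-0.05,-0.95,0,0,1,-0.05,-0.95,0,0,1,0,-0.95,0,0,1,0,-0.9,0,0,1,0,-0.66,0,0,1,0,0,0,0,1,0,0,0,0,1,0,0,0,0,1]

```text
time_s: 21.7
tcp_pos: [0.4626, -0.308, 0.1884]
eef_rot: [-180.0, 0.1, -26.2]
contact_force: [-0.2, -0.2, -5.2]
gripper_width: 0.0361
```

Run:
```python
from h import *
snap("wrist","w8"); s=telemetry.get_state(); print(s["tcp_pos"],s["eef_rot"],s["contact_force"],s["gripper_width"],s["time_s"])
cv2.imwrite("pics/w8b.png",cv2.resize(cv2.imread("pics/w8.png")[50:270,90:480],None,fx=2,fy=2))
```

```text
[ 0.46278156 -0.3078516   0.18857687] [-1.79988506e+02  3.07976252e-02 -2.61970226e+01] [-0.45589507  0.37505122 -4.85991686] 0.03547525406372504 21.75
```

View pics/w8b.png

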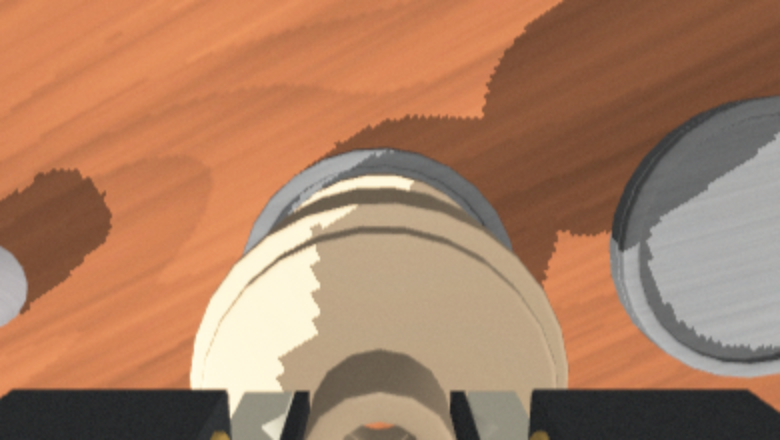

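Run:
```python
from h import *
t=np.array([np.cos(np.radians(-26.2)),np.sin(np.radians(-26.2))]); n=np.array([-t[1],t[0]])
tc=np.array([.4628,-.3079])
for nm,a,b,z,rad in [("shoulder",378,228,.162,.048),("body",378,202,.150,.054),("underside",378,187,.1,.054),("disc front",375,175,.034,.053),("stand front",372,149,.02,.066)]:
    p=px("w8",90+a/2,50+b/2,z)[:2]-tc; print(nm,"tool x",(p@t-rad).round(4),"lat",(p@n).round(4))
```

```text
shoulder tool x 0.002 lat 0.0006
body tool x 0.001 lat 0.0005
underside tool x 0.0007 lat 0.0007
disc front tool x 0.0012 lat 0.0022
stand front tool x -0.0014 lat 0.0036
```

Call:
carry_out:
  commands: [0,0,-0.3,0,1,0,0,-0.3,0,1,0,0,-0.3,0,1,0,0,-0.3,0,1,0,0,-0.2,0,1,0,0,-0.1,0,1,0,0,-0.05,0,1,0,0,0,0,1]

```text
time_s: 22.55
tcp_pos: [0.4631, -0.3087, 0.1266]
eef_rot: [180.0, 0.0, -26.2]
contact_force: [0.5, 0.0, -3.9]
gripper_width: 0.0358
```

Call:
carry_out:
  commands: [0,0,-0.04,0,1,0,0,-0.03,0,1,0,0,0,0,1,0,0,0,0,1]

```text
time_s: 22.95
tcp_pos: [0.463, -0.3086, 0.124]
eef_rot: [-180.0, -0.0, -26.2]
contact_force: [0.7, 0.1, -5.5]
gripper_width: 0.0358
```

Call:
carry_out:
  commands: [0,0,-0.03,0,1,0,0,-0.01,0,1,0,0,0,0,1,0,0,0,0,1]

```text
time_s: 23.35
tcp_pos: [0.4633, -0.3086, 0.1227]
eef_rot: [-180.0, -0.0, -26.2]
contact_force: [-1.0, 2.3, 2.3]
gripper_width: 0.0359
```

Seated at the expected height. I'll release, rise and go to the basin, turning towards its measured yaw of about -15°.

Call:
carry_out:
  commands: [0,0,0,0,0.1,0,0,0,0,0,0,0,0,0,-0.5,0,0,0,0,-1,0,0,0,0,-1,0,0,0.5,0,-1,0,0,0.8,0,-1,0,0,0.6,0,-1]

```text
time_s: 24.15
tcp_pos: [0.4632, -0.3088, 0.1997]
eef_rot: [180.0, -0.0, -26.2]
contact_force: [-0.1, 0.6, -0.0]
gripper_width: 0.0848
```

Call:
carry_out:
  commands: [0.2,0.88,0,0.7,-1,0.2,0.88,0,0.7,-1,0.2,0.88,0,0.7,-1,0.2,0.88,0,0.73,-1,0.2,0.88,0,0,-1,0.2,0.88,0,0,-1,0.2,0.88,0,0,-1,0.2,0.88,0,0,-1]

```text
time_s: 24.95
tcp_pos: [0.5271, -0.0255, 0.1984]
eef_rot: [-180.0, -0.0, -14.9]
contact_force: [0.8, 0.4, 0.1]
gripper_width: 0.0874
```

Call:
carry_out:
  commands: [0.2,0.88,0,0,-1,0.2,0.88,0,0,-1,0.2,0.88,0,0,-1,0.2,0.88,0,0,-1,0.2,0.88,-0.3,0,-1,0.2,0.88,-0.4,0,-1,0.2,0.88,-0.4,0,-1,0.2,0.88,0,0,-1]

```text
time_s: 25.75
tcp_pos: [0.5899, 0.2554, 0.1516]
eef_rot: [179.8, 0.2, -14.9]
contact_force: [0.5, -0.8, -0.2]
gripper_width: 0.0878
```

Call:
carry_out:
  commands: [0,0,0,0,-1,0,0,0,0,-1,0,0,0,0,-1]

```text
time_s: 26.05
tcp_pos: [0.5908, 0.2541, 0.1542]
eef_rot: [180.0, 0.0, -14.9]
contact_force: [0.9, -1.0, -0.2]
gripper_width: 0.0876
```

Run:
```python
from h import *
snap("wrist","w9"); s=telemetry.get_state(); print(s["tcp_pos"],s["eef_rot"],s["contact_force"],s["gripper_width"],s["time_s"])
print(proj("w9",[.664,.234,.052]))
```

```text
[0.59081211 0.25379481 0.15439699] [ 1.79997434e+02  4.83208511e-03 -1.49482933e+01] [0.53545004 0.47756218 0.51873241] 0.08724214222549923 26.1
[281.1 111. ]
```

View pics/w9.png

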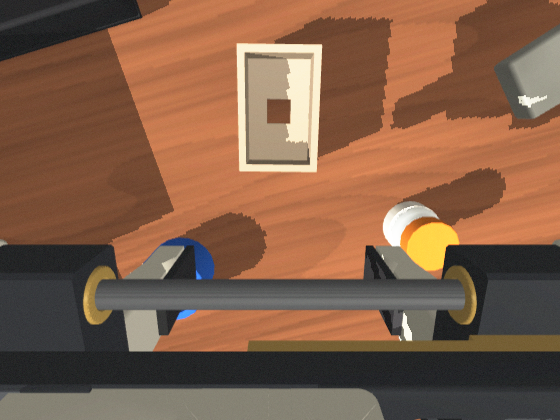

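The basin rim corners are at (237,44), (322,45), (317,172) and (240,172), aligned with the jaws. The jar at (425,235) and the blue ring at (187,275) lie beside the finger path.

Run:
```python
from h import *
C=np.array([px("w9",*p,.052) for p in [(237,44),(322,45),(317.5,172),(239.5,172)]]);print(C.mean(0),np.linalg.norm(C-np.roll(C,-1,0),axis=1))
d=C[0]-C[3]+C[1]-C[2];print(np.degrees(np.arctan2(d[1],d[0])))
print("jar",px("w9",430,245,.058),"blue",px("w9",187,272,.044))
```

```text
[0.664075 0.235475 0.052   ] [0.05572881 0.0839345  0.05651832 0.0844636 ]
-15.464008640340493
jar [0.5417 0.1507 0.058 ] blue [0.562  0.3406 0.044 ]
```

Call:
carry_out:
  commands: [0.6,-0.152,0,0,-1,0.6,-0.152,0,0,-1,0.6,-0.152,0,0,-1,0,0,-0.9,-0.1,-1,0,0,-0.9,0,-1,0,0,-0.8,0,-1,0,0,-0.33,0,-1,0,0,0,0,-1]
  grip_force: 20

```text
time_s: 26.9
tcp_pos: [0.662, 0.235, 0.0354]
eef_rot: [179.8, 0.1, -15.4]
contact_force: [0.2, -0.2, -0.3]
gripper_width: 0.0877
```

Call:
carry_out:
  commands: [0,0,0,0,1,0,0,0,0,1,0,0,0,0,1,0,0,0,0,1,0,0,0,0,1,0,0,0,0,1]
  grip_force: 20

```text
time_s: 27.5
tcp_pos: [0.6632, 0.2364, 0.038]
eef_rot: [-180.0, -0.0, -15.3]
contact_force: [-2.2, -0.9, 6.2]
gripper_width: 0.0558
```

Call:
carry_out:
  commands: [0,0,0.2,0,1,0,0,0.8,0,1,0,0,0.9,0,1,0,0,0.95,0,1,0,0,0.95,0,1,-0.2,-0.5,0,0,1,-0.333,-0.908,0,0,1,-0.333,-0.908,0,0,1]

```text
time_s: 28.3
tcp_pos: [0.6274, 0.1432, 0.1891]
eef_rot: [-180.0, 0.0, -15.3]
contact_force: [0.8, 0.1, -1.9]
gripper_width: 0.0555
```

Call:
carry_out:
  commands: [-0.333,-0.908,0,0,1,-0.333,-0.908,0,0,1,-0.333,-0.908,0,0,1,-0.333,-0.908,0,0,1,-0.333,-0.908,0,0,1,-0.333,-0.908,0,0,1,-0.333,-0.908,0,0,1,-0.333,-0.908,0,0,1]

```text
time_s: 29.1
tcp_pos: [0.5208, -0.148, 0.1893]
eef_rot: [-180.0, -0.0, -15.3]
contact_force: [0.7, -0.6, -1.7]
gripper_width: 0.0554
```

Call:
carry_out:
  commands: [-0.333,-0.908,0,0,1,-0.333,-0.908,0,0,1,-0.333,-0.908,0,0,1,-0.333,-0.908,0,0,1,-0.1,-0.4,0,0,1,0,0,0,0,1,0,0,0,0,1,0,0,0,0,1]

```text
time_s: 29.9
tcp_pos: [0.4646, -0.3075, 0.1891]
eef_rot: [-180.0, 0.0, -15.3]
contact_force: [-0.6, 0.3, -2.3]
gripper_width: 0.0556
```

Run:
```python
from h import *
snap("wrist","w10"); s=telemetry.get_state(); print(s["tcp_pos"],s["eef_rot"],s["contact_force"],s["gripper_width"],s["time_s"])
cv2.imwrite("pics/w10b.png",cv2.resize(cv2.imread("pics/w10.png")[50:270,90:480],None,fx=2,fy=2))
```

```text
[ 0.46477175 -0.30732834  0.1891082 ] [-1.79988920e+02 -3.39344086e-03 -1.52553664e+01] [-0.41013491 -0.83872482 -2.10887124] 0.055685393108383656 29.95
```

View pics/w10b.png

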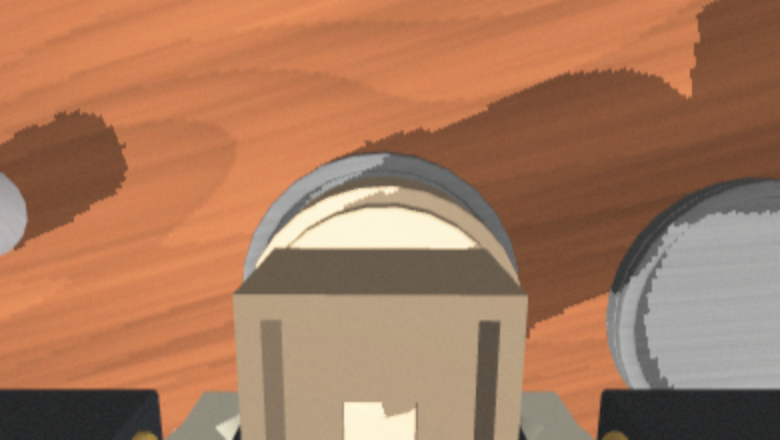

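Run:
```python
from h import *
t=np.array([np.cos(np.radians(-15.3)),np.sin(np.radians(-15.3))]); n=np.array([-t[1],t[0]])
tc=np.array([.4648,-.3073])
for nm,a,b,z,rad in [("rim",380,295,.203,.042),("lower",377,249,.151,.042),("shoulder",381,204,.096,.048),("body",381,187,.084,.054),("stand",381,153,.02,.066)]:
    p=px("w10",90+a/2,50+b/2,z)[:2]-tc; print(nm,"tool x",(p@t-rad).round(4),"lat",(p@n).round(4))
print((np.array([.4632,-.3087])-tc)@t,(np.array([.4632,-.3087])-tc)@n)
```

```text
rim tool x 0.0012 lat 0.0002
lower tool x 0.0009 lat 0.0009
shoulder tool x 0.0008 lat -0.0002
body tool x -0.0004 lat -0.0003
stand tool x -0.0028 lat -0.0003
-0.0011738695995809568 -0.0017725772657854698
```

Call:
carry_out:
  commands: [-0.03,-0.025,0,0,1,0,0,-0.3,0,1,0,0,-0.25,0,1,0,0,-0.2,0,1,0,0,-0.15,0,1,0,0,-0.1,0,1,0,0,-0.05,0,1,0,0,0,0,1]

```text
time_s: 30.75
tcp_pos: [0.4633, -0.3092, 0.1469]
eef_rot: [180.0, 0.0, -15.3]
contact_force: [0.0, 0.5, -0.9]
gripper_width: 0.0557
```

Call:
carry_out:
  commands: [0,0,-0.03,0,1,0,0,-0.03,0,1,0,0,0,0,1,0,0,0,0,1]

```text
time_s: 31.15
tcp_pos: [0.4634, -0.3092, 0.1448]
eef_rot: [180.0, -0.0, -15.3]
contact_force: [0.2, -0.0, -2.4]
gripper_width: 0.0562
```

Call:
carry_out:
  commands: [0,0,-0.025,0,1,0,0,0,0,1,0,0,0,0,1]

```text
time_s: 31.45
tcp_pos: [0.4635, -0.3092, 0.144]
eef_rot: [180.0, -0.0, -15.3]
contact_force: [-0.4, 0.8, 1.2]
gripper_width: 0.0561
```

Contact is just beginning. I'll release slowly, rise and back off for a check.

Call:
carry_out:
  commands: [0,0,0,0,-0.35,0,0,0,0,-0.45,0,0,0,0,-0.7,0,0,0,0,-1,0,0,0,0,-1,0,0,0.5,0,-1,0,0,0.9,0,-1,0,0,0.9,0,-1]

```text
time_s: 32.25
tcp_pos: [0.4629, -0.309, 0.2363]
eef_rot: [180.0, 0.1, -15.3]
contact_force: [1.9, -0.2, -0.4]
gripper_width: 0.0877
```

Call:
carry_out:
  commands: [0,0.8,0.2,0,-1,0,0.95,0,0,-1,0,0.95,0,0,-1,0,0.95,0,0,-1,0,0.95,0,0,-1,0,0.95,0,0,-1,0,0.95,0,0,-1,0,0,0,0,-1]

```text
time_s: 33.05
tcp_pos: [0.4635, -0.0459, 0.244]
eef_rot: [-179.9, -0.1, -15.1]
contact_force: [0.1, -0.1, 0.1]
gripper_width: 0.0878
```

Run:
```python
from h import *
snap("side","s1");snap("top","t1"); s=telemetry.get_state(); print(s["tcp_pos"],s["contact_force"],s["gripper_width"],s["time_s"])
a=cv2.resize(cv2.imread("pics/s1.png")[220:370,215:405],(395,312),interpolation=3)
b=cv2.resize(cv2.imread("pics/t1.png")[190:310,300:452],(395,312),interpolation=3)
cv2.imwrite("pics/f1.png",np.hstack([a,b]))
for z in(.034,.084,.106,.158): print(z,proj("s1",[.463,-.3085,z]),proj("t1",[.461,-.307,z]))
```

```text
[ 0.46332447 -0.04827983  0.24381761] [ 0.4160446  -0.47713237 -0.8448801 ] 0.08727754317171842 33.15
0.034 [286.5 316.5] [371.  249.2]
0.084 [286.4 304. ] [374.7 246.5]
0.106 [286.3 298.2] [376.4 245.3]
0.158 [286.2 283.4] [380.6 242.1]
```

View pics/f1.png

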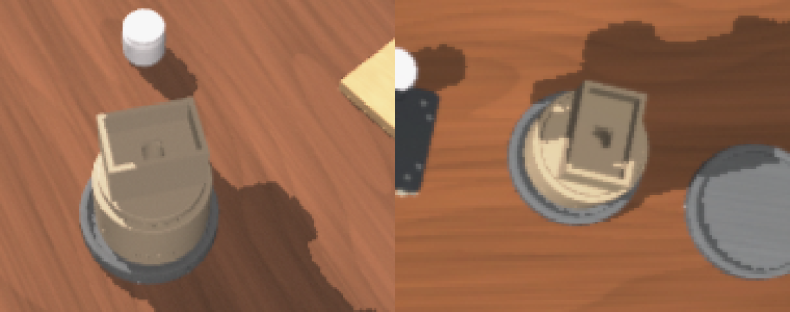

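The side and top crops show the stack upright, and the rim centre in the top view at (381,242) matches the prediction of (380.6,242.1). One last overlay will check height and level.

Run:
```python
from h import *
Z=R.from_euler('z',-15.3,degrees=True).as_matrix()
out=[]
for fn,c,x0,y0 in(("s1",[.4635,-.309],250,255),("t1",[.461,-.307],340,205)):
    im=cv2.resize(cv2.imread(f"pics/{fn}.png")[y0:y0+90,x0:x0+65],None,fx=6,fy=6,interpolation=3)
    for z,col in((.106,(0,255,255)),(.158,(0,0,255))):
        P=[(proj(fn,Z@[a*.042,b*.028,0]+[*c,z])-[x0,y0]+.5)*6 for a,b in((1,1),(1,-1),(-1,-1),(-1,1))]
        cv2.polylines(im,[np.int32(P)],True,col,1)
    out.append(im)
cv2.imwrite("pics/f2.png",np.hstack(out))
```

```text
(no output)
```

View pics/f2.png

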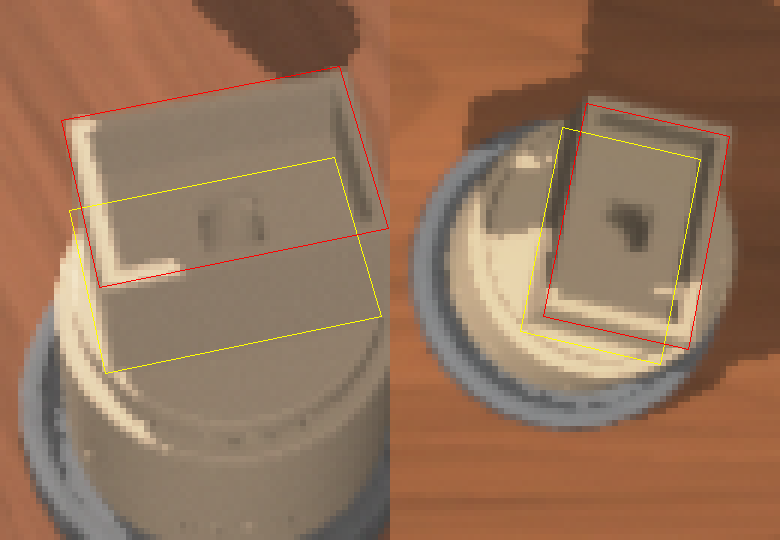

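The modelled rim (red) lies on the observed rim within about 1 px in both views, so the basin is level and fully seated. I'm handing the job in.

Run:
```python
from h import *
s=telemetry.get_state(); print(s["qd"].round(2),s["contact_force"],s["time_s"]); print(r.close_job())
```

```text
[-2.13  0.42  0.04  0.19 -0.15  0.4 ] [ 0.4160446  -0.47713237 -0.8448801 ] 33.15
the job is handed in; nothing more can be done
None
```

I put the mould together on the nearer stand in the order asked: bottom piece, core, top half, basin. I lowered each piece slowly until it touched, then released it, and handed the job in at 33 s of the 106 s allowed. The hand-in reports no verdict.

**Final checks:**
- **Basin:** The modelled basin rim, at seated height and level, matches the side and top pictures to about 1 px (roughly 2 mm).
- **Bottom piece:** The wrist picture after release showed it flat and centred in the dish.
- **Core and top half:** I didn't look at either one separately after release. Their seating rests on contact at the expected heights, alignment within about 2 mm just before lowering, and the basin's final height.
- **Bystanders:** The arm's path stayed clear of all five. In the last picture the tin looked untouched, but I didn't measure whether any of them had moved.

**Disagreement:** The wrist and top cameras differed by 4–6 mm on the bottom piece and stand. I lined those up by their relative offset within a single picture, plus a close look before lowering. For the core, top half and basin the two cameras agreed within 1–3 mm.

At hand-in the arm was clear of everything, with base joint 1 still showing 2°/s.

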